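# Pull the fume extractor's filter plate for inspection

### The arm

A 6-joint arm with a two-finger parallel gripper is mounted at the origin on the work surface. World frame = base frame: x ahead of the robot, y to its left, z up, the work surface at z = 0. Lengths are in m, angles in rad, forces in N, time in s.
With the tool pointing down it reaches from about 0.4 to 0.825 m from the base axis. Payload 7 kg.
Tool frame: the origin (TCP) lies at the very end of the fingers, on their centre line; the grasp point (between the pads) lies 19 mm behind it; z points along the fingers, y is the line along which they close (so a half turn about z gives the same grasp; the last joint's range is limited). The gripper opens to 88 mm and grips with 3 to 60 N. Pads are 19 mm wide; open, the fingers measure 130 mm over their backs; the gripper's body (78 mm by 193 mm) begins 47 mm behind the grasp point.
Start: joints at [1.514, 0.359, 0.012, 0, -1.224, -0.288], TCP at [0.228, 0.635, 0.227] pointing down, gripper open.
Joint ranges: [-3.07, 3.07], [-1.43, 2.12], [-1.02, 1.25], [-3.03, 1.67], [-3.05, -0], [-3.03, 3.03]. Speed limits (rad/s): [2.39, 2.39, 3.01, 3.14, 3.14, 3.14].

### API

Orientations are given as [roll, pitch, yaw] about the fixed x, y, z axes, in that order (R = Rz(yaw) Ry(pitch) Rx(roll)).
In Python, from station import arm, vision gives the robot as it stands. The module is installed in compiled form; this text tells all that it offers.
- The arm moves only by the tool jog_arm, never from a script. Its argument "steps" is a list that holds one entry, the list of rows, each a list of 7 numbers: the closure in counts, from 0 (fully open) to 255 (shut), then the shift along the tool's x, y, z scaled (see below), then the turn, a rotation vector about the tool's x, y, z scaled (see below). In form: [[[grip, dx, dy, dz, rx, ry, rz], ...]]. A call has 1 to 8 rows; each row is the pose to reach, as a shift and turn from the pose commanded when the call began, along the tool's axes at that moment; what a row does not reach only later rows make up. The controller multiplies each number of a shift by 250 mm and each number of a turn by 45 degrees. A row lasts 1/10 s, in which the tool goes at most 50 mm and 8.59 degrees, less where a joint would pass 70% of its speed; a pose out of reach is approached as far as the arm can. A call with a number of a shift or a turn outside -1 to 1 is refused whole. A call with a gripper value outside its range is refused whole. The fingers move at their own pace and stop on an object; "newtons" is the grip in N (left out, the last holds). Time passes only in rows, so rows that repeat a pose let the fingers close. It gives the time, the measured TCP pose, the force, the opening and the grip force at its end, in the units of the state.
- arm.get_state(): the state, without advancing time (a new reading comes with each control period).
- vision.grab_frame(name): name is "scene" or "top" or "wrist"; returns a dict with "color" (420x560x3 uint8, red, green, blue), "vfov" (degrees; the focal length in pixels is half the picture's height over the tangent of half this angle, whatever the lens; pixels are square), "cx", "cy" (the principal point, pixels), "extrinsics" (4x4, takes a point from world to camera coordinates). Camera axes: x right, y down, z forward; pixel columns grow to the right and rows downward; lengths in m; the calibration is good to about 2 mm. A picture is of the moment at which its call begins. There is no depth.
- arm.job_done(): hands the job in; it is judged then, once.
The state is a dict: "t": time; "q": joint angles; "qd": joint speeds; "joint_efforts": joint torques, N m; "eef_pos": TCP position; "ee_rot": TCP orientation; "force": force on the tool from outside, world axes, zero at the start; "moment": the same for the moment, N m; "width": finger opening in m; "gripper_force": force on a finger pad.
Only numpy, scipy, OpenCV 4.12 (cv2) and the standard library are available. Lean on these libraries where they do the work, as an engineer would, in place of code of your own. Each camera call takes 0.05 s, during which the arm holds its last target. There are 200 camera calls.

### The job

Get the bench fume extractor's filter plate out for inspection: push the orange-handled blast gate on its inlet fully shut first, then swing the blue cover flap up until it stands upright or beyond, and draw the filter plate out by its yellow grip. Keep the plate upright all the way so that no dust is shed, bring it over the middle of the white dust tray and finish there still holding it in the gripper, upright and motionless, its lower edge at least a hand's breadth (80 mm) above the bench. Leave everything else on the bench where it is, with the gate left shut and the flap left open.

Things in the scene. Friction and masses are not known exactly. Their poses are not given: they have to be found in the camera images.
- extractor: bench fume extractor, fixed to the bench: white box, 180 mm along its x, y -130 to +100 mm, top at z = 150 mm. Origin on the bench; +x points away from its front panel, +y towards the inlet duct. y -130 to +12 mm is the closed fan housing; the rest is the filter chamber under the flap
- chamber (a point): middle of the filter chamber's open mouth, 150 mm above the bench (axes as the extractor's; at its x = 0, y = 52 mm). The chamber is 152 mm (x) x 80 mm (y) inside, its floor 138 mm below this point. Guide channels at both x ends, from the floor to 48 mm below this point, hold the filter plate upright with 2 to 3 mm of play
- inlet (a point): where the blast gate sits on the inlet duct's axis: extractor x = 0, y = 175 mm, z = 70 mm (axes as the extractor's). The duct is 50 mm thick and runs along y; the gate's metal frame is 90 mm (x) x 16 mm (y), its top 45 mm above this point. A black bell mouth, 112 mm across, ends the duct 125 mm further along +y
- gate (a joint): blast gate blade, slides along the extractor's +x to shut: 0 = drawn fully out towards the front (open), 0.055 m = pushed fully home (shut, against its stop). Starts 0 to 0.015. Slides with about 2 N of friction and stays where it is left
- gate_grip (a point): grip point on the orange upright handle at the blade's front end: 17 mm below its top. The handle is 20 mm (extractor x) x 14 mm (extractor y), its top 150 mm above the bench; it moves with the blade and when shut stands 17 mm in front of the gate's frame
- flap (a joint): cover flap over the filter chamber, hinged along its far (+x) edge: 0 = shut, 1.57 = upright, 1.9 = its stop. A stiff hinge (0.25 N m of friction) keeps it at any angle
- flap_knob (a point): grip point on the flap's black knob (18 mm thick, 34 mm high), 26 mm above the flap's upper face, 8 mm below the knob's top, 150 mm from the hinge line. The flap is a blue sheet, 174 mm from hinge to front edge, 94 mm wide, 4 mm thick, its upper face at z = 154 mm when shut; the knob stands square to it, on its middle line, and turns with it
- flap_hinge (a point): middle of the flap's hinge line, 152 mm above the bench, at extractor x = 85, y = 52 mm; the line runs along the extractor's y. As the flap opens, the knob rises and swings over towards +x
- filter: filter plate, hidden in the chamber at the start, upright in the guides on the chamber's floor (at extractor x = 0, y = 52 mm, z = 12 mm): blue frame with pale pleats, 130 mm along its x (the extractor's x), 16 mm thick along its y, 104 mm high, with a yellow grip on top. Origin: centre of its lower edge, z up. About 180 g
- filter_grip (a point): grip point on the plate's yellow grip, 13 mm below the grip's top, 121 mm above the plate's lower edge. The grip is 44 mm (plate x) x 16 mm (plate y, flush with the plate) and 30 mm high; 32 mm of free room on either side of it in the chamber
- dust_tray: open white plastic dust tray, 240 mm (its x) x 200 mm (its y), rim 25 mm high, floor 4 mm thick, fixed to the bench. Origin: centre of its underside
- dust_brush: soft brush, 170 mm long, lying in the dust tray; leave it there. Origin under its middle
- tape_roll: yellow roll of tape, 84 mm across, 20 mm high, lying on the fan housing's top (extractor z = 150 mm); stays there. Origin: centre of its underside
- red_cup: red plastic cup, 64 mm across, 70 mm high. Origin: centre of its underside
- ply_letter: laser-cut plywood letter C, about 140 mm across, 6 mm thick. Origin: centre of its underside
- phone: black phone, 72 x 150 x 9 mm. Origin: centre of its underside
- bulb_tray: white divided tray of small bulbs, 90 x 170 x 22 mm. Origin: centre of its underside
- glue_bottle: white glue bottle with orange cap, 52 mm across, 130 mm high. Origin: centre of its underside
- marker: white marker pen with black cap, 135 mm long, 14 mm thick. Origin: under its middle

How it is judged:
By the outcome, as a careful person would: the job done as asked, in the order asked, and still so for the second after the job is handed in, while the arm keeps its last pose, push and grip.
It also fails if it takes over 72 s, if anything falls off the work surface, if the arm or the gripper's body presses on something with over 40 N, if the wrist force passes 120 N, or if a joint passes its speed limit or range.

## Working session

There is one attempt and no reset: what is moved stays moved. The work goes in short steps, Python scripts to look and compute and a tool call to move; the robot and the scene stay as the last step left them, time stands still between calls to the robot, and variables do not carry over. Pictures are saved under pics/ and viewed, at most 10 in all, crops included, and the job is handed in when it is done.

Besides the shell and the picture viewer there is one more tool, called after "Call:" by a JSON object that holds its "name" and its "arguments", one argument or row to a line. jog_arm: Moves the arm, as the interface text tells. Its arguments: {"type":"object","properties":{"steps":{"type":"array","items":{"type":"array","items":{"type":"array","items":{"type":"number"}}}},"newtons":{"type":"number"}},"required":["steps"]}

```bash
mkdir -p pics; python3 - <<'E'
from station import arm, vision
import cv2
for n in ["scene","top"]:
    f=vision.grab_frame(n)
    cv2.imwrite(f"pics/{n}0.png",cv2.resize(f["color"][:,:,::-1],(784,588)))
    print(n,f["vfov"],f["cx"],f["cy"],f["extrinsics"].round(4).tolist())
s=arm.get_state();print(s)
E
```

```text
scene 53.977499828151025 271.25433871885474 205.55937433836615 [[-0.4003, 0.9163, 0.0109, 0.1977], [0.7464, 0.3329, -0.5762, -0.326], [-0.5316, -0.2225, -0.8172, 1.5928], [0.0, 0.0, 0.0, 1.0]]
top 46.20395185088972 272.53352658435165 212.44469154168402 [[-0.0261, -0.9995, 0.0166, 0.0207], [-0.9873, 0.0232, -0.1569, 0.5571], [0.1565, -0.0205, -0.9875, 1.2482], [0.0, 0.0, 0.0, 1.0]]
{'t': 0.1, 'q': array([ 1.51410398e+00,  3.59334177e-01,  1.11453427e-02, -3.13388860e-04,
       -1.22409265e+00, -2.88088035e-01]), 'qd': array([ 0.00014899, -0.00265402,  0.00377886,  0.0007624 ,  0.00021654,
       -0.00041395]), 'joint_efforts': array([-1.04053699e-03, -5.84167492e+01,  2.93753350e+01,  7.01580226e+00,
        1.02075341e-02, -5.02910098e-05]), 'eef_pos': array([0.22802684, 0.63485118, 0.22570103]), 'ee_rot': array([ 3.14008499e+00, -1.39523222e-04, -3.44886987e-01]), 'force': array([0.31647679, 0.49742874, 0.37074594]), 'moment': array([-0.01755472, -0.0069833 ,  0.02446427]), 'gripper_force': 0.0, 'width': 0.08786921321655454}
```

View pics/scene0.png

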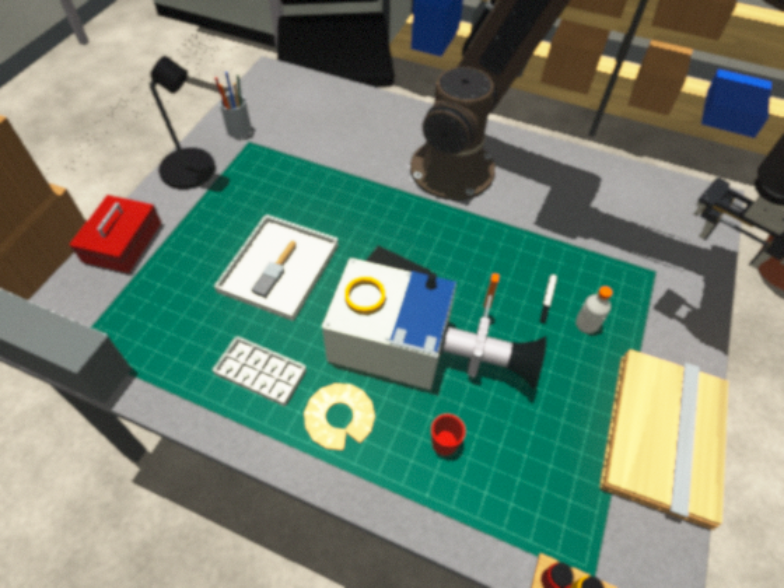

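View pics/top0.png

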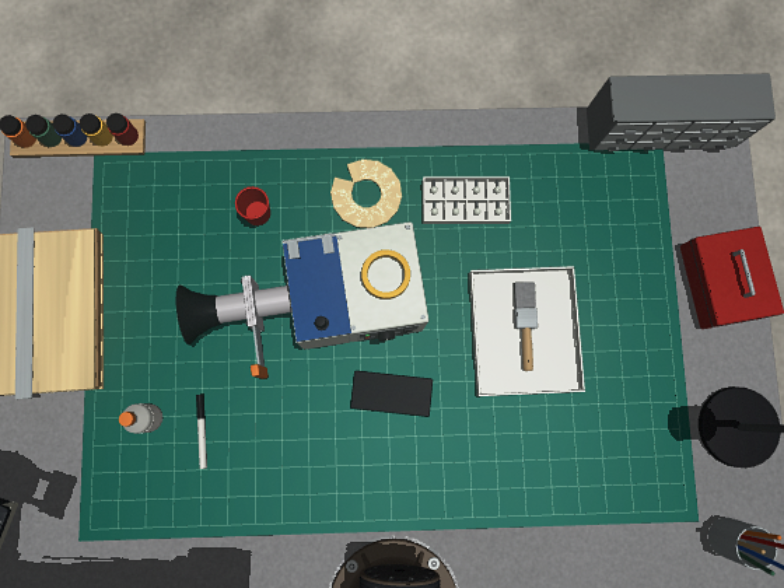

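The top view shows the extractor (top corners around (410,224), (427,325)), flap corner (283,241), knob (320,322), gate handle top (259,370), and tray corners (470,270), (574,267), (584,391), (477,396). I'll fit the poses from these.

```bash
cat > h.py <<'E'
import numpy as np
from scipy.spatial.transform import Rotation as R
from station import arm, vision
def K(f): return 210/np.tan(np.radians(f["vfov"])/2)
def plane(f,u,v,z):
    E=f["extrinsics"];d=E[:3,:3].T@np.array([(u-f["cx"])/K(f),(v-f["cy"])/K(f),1]);c=-E[:3,:3].T@E[:3,3]
    return c+d*(z-c[2])/d[2]
def proj(f,p):
    E=f["extrinsics"];q=E[:3,:3]@np.asarray(p)+E[:3,3];return np.array([f["cx"],f["cy"]])+K(f)*q[:2]/q[2]
E
cat > m.py <<'E'
from h import *
from scipy.optimize import least_squares
f=vision.grab_frame("top"); s=1.4
P=lambda u,v,z: plane(f,u/s,v/s,z)
# extractor coords -> pixel
pts=[((.09,-.13,.15),(410,224)),((-.09,-.13,.15),(427,325)),((.085,.099,.154),(283,241)),((-.066,.052,.188),(320,321)),((0.035,.175,.115),(247,277))]
def res(x):
    r=R.from_euler('z',x[2])
    return np.concatenate([proj(f,r.apply(p)+[x[0],x[1],0])*s-uv for p,uv in pts])
o=least_squares(res,[.55,.1,0]);print("ext",o.x,o.fun.reshape(-1,2).round(1))
r=R.from_euler('z',o.x[2])
W=lambda p:(r.apply(p)+[o.x[0],o.x[1],0]).round(4)
h=P(259,371,.15);print("handle",h,"in ext",r.inv().apply(h-[o.x[0],o.x[1],0]))
print("shut handle x -0.072; start approx -.127; knob",W([-.065,.052,.18]),"hinge",W([.085,.052,.152]),"chamber",W([0,.052,.15]))
t=[P(*a,.025) for a in [(470,270),(574,267),(584,391),(477,396)]];print(np.round(t,3),np.mean(t,0))
for n,a,z in [("phone",(391,394),.009),("marker",(201,430),.01),("glue",(127,420),.13),("cup",(252,205),.07)]:print(n,P(*a,z).round(3))
E
python3 m.py
```

```text
ext [0.56850642 0.07053925 0.10040135] [[ 3.2 -0.9]
 [ 0.3 -0.5]
 [-0.2 -0.1]
 [-1.9  0. ]
 [-1.3  1.5]]
handle [0.42001572 0.21885155 0.15      ] in ext [-0.13287716  0.16244904  0.15      ]
shut handle x -0.072; start approx -.127; knob [0.4986 0.1158 0.18  ] hinge [0.6479 0.1308 0.152 ] chamber [0.5633 0.1223 0.15  ]
[[ 0.61  -0.165  0.025]
 [ 0.611 -0.365  0.025]
 [ 0.374 -0.368  0.025]
 [ 0.37  -0.167  0.025]] [ 0.49133792 -0.26602124  0.025     ]
phone [ 0.378 -0.007  0.009]
marker [0.321 0.348 0.01 ]
glue [0.344 0.444 0.13 ]
cup [0.734 0.245 0.07 ]
```

```bash
python3 - <<'E'
from h import *;import cv2
f=vision.grab_frame("top");c=f["color"][150:280,175:313,::-1]
cv2.imwrite("pics/c1.png",cv2.resize(c,None,fx=4.5,fy=4.5,interpolation=cv2.INTER_CUBIC))
cv2.imwrite("pics/w.png",vision.grab_frame("wrist")["color"][:,:,::-1])
E
```

```text
(no output)
```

View pics/c1.png

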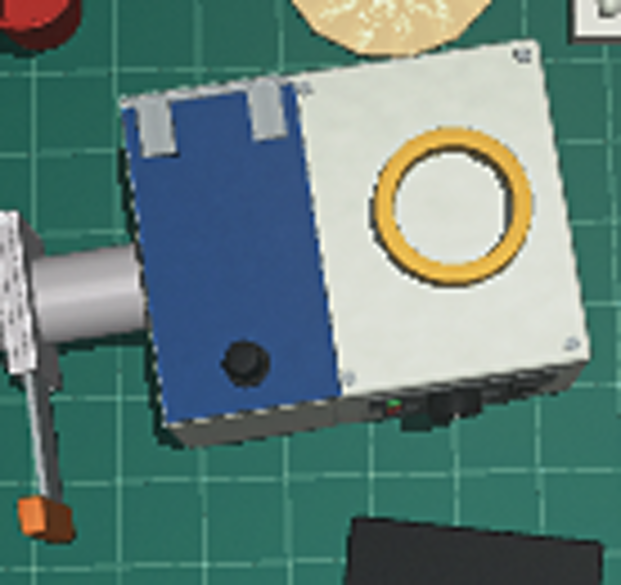

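The crop shows the box top corners at (538,40) and (587,357), flap front corners at (166,425) and (342,395), knob top at (246,360), and handle top at (33,516). The handle's right side face is darker.

```bash
cat > m2.py <<'E'
from h import *
from scipy.optimize import least_squares
f=vision.grab_frame("top")
px=lambda x,y:np.array([175+(x+.5)/4.5-.5,150+(y+.5)/4.5-.5])
pts=[((.09,-.13,.15),(538,40)),((-.09,-.13,.15),(587,357)),((.09,.1,.15),(122,98)),((-.089,.099,.154),(166,425)),((-.089,.005,.154),(342,395)),((-.067,.052,.188),(246,360))]
def res(x,pts=pts):
    r=R.from_euler('z',x[2])
    return np.concatenate([proj(f,r.apply(p)+[x[0],x[1],0])-px(*uv) for p,uv in pts])
o=least_squares(res,[.55,.1,0.1],loss='soft_l1');print("ext",o.x,o.fun.reshape(-1,2).round(1))
r=R.from_euler('z',o.x[2]);t=np.array([o.x[0],o.x[1],0])
W=lambda p:(r.apply(p)+t).round(4)
h=plane(f,*px(33,516),.15);print("handle",h,"in ext",r.inv().apply(h-t))
for n,p in dict(knob=[-.065,.052,.18],hinge=[.085,.052,.152],chamber=[0,.052,.15],shut=[-.072,.175,.133]).items():print(n,W(p))
E
python3 m2.py
```

```text
ext [0.56954602 0.06928699 0.1296154 ] [[ 0.2 -0.9]
 [ 1.5  0.7]
 [-0.6 -0. ]
 [-0.1 -0.4]
 [ 0.1  0.2]
 [-0.5  0.2]]
handle [0.42189452 0.22604082 0.15      ] in ext [-0.12615208  0.17452329  0.15      ]
knob [0.4984 0.1124 0.18  ]
hinge [0.6471 0.1318 0.152 ]
chamber [0.5628 0.1209 0.15  ]
shut [0.4755 0.2335 0.133 ]
```

Call:
{"name": "jog_arm", "arguments": {
  "steps": [
    [[0,0.64,0.64,0,0,0,-0.604],[0,0.64,0.64,0,0,0,-0.604],[0,0.64,0.64,0,0,0,-0.604],[0,0.64,0.64,0,0,0,-0.604],[0,0.64,0.64,0,0,0,-0.604],[0,0.64,0.64,0,0,0,-0.604],[100,0.64,0.64,0,0,0,-0.604],[100,0.64,0.64,0,0,0,-0.604]]
  ],
  "newtons": 25
}}

```text
t: 1.1
eef_pos: [0.3245, 0.4312, 0.2266]
ee_rot: [-3.141, -0.0, 0.13]
force: [-0.4, 0.7, 0.0]
width: 0.0768
gripper_force: 0.0
```

```bash
cat >> h.py <<'E'
E0=np.array([.5695,.0693,0]); RE=R.from_euler('z',.1296)
def ext(p): return RE.apply(p)+E0
def plan(p,rpy=(np.pi,0,.1296),world=False):
    s=arm.get_state();T=R.from_euler('xyz',s["ee_rot"]);q=np.asarray(p) if world else ext(p)
    d=T.inv().apply(q-s["eef_pos"])/.25; w=(T.inv()*R.from_euler('xyz',rpy)).as_rotvec()/(np.pi/4)
    print("TCP ext",RE.inv().apply(s["eef_pos"]-E0).round(4),"rot",s["ee_rot"].round(3),"shift",d.round(3),"turn",w.round(3),"F",s["force"].round(1),"w",round(s["width"],4),"t",s["t"])
E
python3 -c "
from h import *
plan([-.126,.1745,.17])"
```

```text
TCP ext [-0.1961  0.3905  0.2266] rot [-3.141 -0.     0.13 ] shift [0.28  0.864 0.226] turn [-0. -0.  0.] F [-0.4  0.7  0. ] w 0.0768 t 1.1
```

Call:
{"name": "jog_arm", "arguments": {
  "steps": [
    [[100,0.28,0.864,0.1,0,0,0],[100,0.28,0.864,0.1,0,0,0],[100,0.28,0.864,0.1,0,0,0],[100,0.28,0.864,0.1,0,0,0],[100,0.28,0.864,0.1,0,0,0],[100,0.28,0.864,0.1,0,0,0],[100,0.28,0.864,0.226,0,0,0],[100,0.28,0.864,0.226,0,0,0]]
  ]
}}

```text
t: 1.9
eef_pos: [0.4203, 0.2249, 0.167]
ee_rot: [3.139, 0.005, 0.129]
force: [-0.5, 0.6, -0.0]
width: 0.0534
gripper_force: 0.0
```

```bash
python3 -c "
from h import *;import cv2
f=vision.grab_frame('wrist');cv2.imwrite('pics/w1.png',f['color'][:,:,::-1])
print(proj(f,ext([-.126,.1745,.15])),proj(f,ext([-.089,.099,.154])),proj(f,ext([-.065,.052,.188])))
plan([-.126,.1745,.114])"
```

```text
[283.70234759 243.72023658] [415.93287494 185.24004401] [560.88219933 145.33252218]
TCP ext [-0.127   0.174   0.1688] rot [3.139e+00 3.000e-03 1.300e-01] shift [ 0.005 -0.002  0.219] turn [0.003 0.004 0.001] F [0.5 1.  0.3] w 0.0532 t 1.95
```

View pics/w1.png

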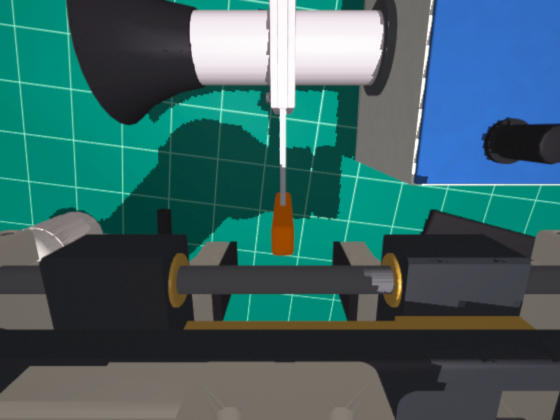

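The handle top, around (283,240), and the flap corner (416,184) match the predicted pixels, so I'll descend and grip.

Call:
{"name": "jog_arm", "arguments": {
  "steps": [
    [[100,0.005,0,0.12,0,0,0],[100,0.005,0,0.219,0,0,0],[100,0.005,0,0.219,0,0,0],[200,0.005,0,0.219,0,0,0],[255,0.005,0,0.219,0,0,0],[255,0.005,0,0.219,0,0,0],[255,0.005,0,0.219,0,0,0],[255,0.005,0,0.219,0,0,0]]
  ],
  "newtons": 25
}}

```text
t: 2.75
eef_pos: [0.4235, 0.2258, 0.1159]
ee_rot: [-3.141, -0.001, 0.13]
force: [0.6, 0.0, -0.1]
width: 0.019
gripper_force: 0.0
```

```bash
python3 -c "
from h import *
plan([-.068,.1745,.114])"
```

```text
TCP ext [-0.1246  0.1741  0.1159] rot [-3.141e+00 -1.000e-03  1.300e-01] shift [ 0.226 -0.002  0.008] turn [-0.001 -0.001 -0.   ] F [ 0.6  0.  -0.1] w 0.019 t 2.75
```

Next I finish closing the gripper and push to the stop, with a few millimetres of overshoot.

Call:
{"name": "jog_arm", "arguments": {
  "steps": [
    [[255,0,0,0,0,0,0],[255,0,0,0,0,0,0],[255,0.05,0,0,0,0,0],[255,0.1,0,0,0,0,0],[255,0.15,0,0,0,0,0],[255,0.19,0,0,0,0,0],[255,0.225,0,0,0,0,0],[255,0.225,0,0,0,0,0]]
  ]
}}

```text
t: 3.55
eef_pos: [0.4777, 0.2336, 0.1154]
ee_rot: [-3.141, 0.003, 0.129]
force: [-11.3, 7.6, 8.3]
width: 0.0138
gripper_force: 25.0
```

```bash
python3 -c "
from h import *
plan([-.068,.1745,.114])"
```

```text
TCP ext [-0.0698  0.1748  0.1154] rot [-3.141e+00  3.000e-03  1.290e-01] shift [0.007 0.001 0.005] turn [-0.001  0.004 -0.001] F [-11.3   7.6   8.3] w 0.0138 t 3.55
```

Call:
{"name": "jog_arm", "arguments": {
  "steps": [
    [[255,0.01,0,0,0,0,0],[255,0.016,0,0,0,0,0],[255,0.016,0,0,0,0,0]]
  ]
}}

```text
t: 3.85
eef_pos: [0.4782, 0.2335, 0.1152]
ee_rot: [-3.141, 0.007, 0.129]
force: [-29.4, 9.7, 19.5]
width: 0.0135
gripper_force: 25.0
```

Call:
{"name": "jog_arm", "arguments": {
  "steps": [
    [[160,0,0,0,0,0,0],[130,0,0,0,0,0,0],[130,0,0,0,0,0,0],[130,0,0,0,0,0,0],[130,0,0,-0.2,0,0,0],[130,0,0,-0.4,0,0,0],[130,0,0,-0.4,0,0,0]]
  ]
}}

```text
t: 4.55
eef_pos: [0.4865, 0.2352, 0.2224]
ee_rot: [-3.137, -0.01, 0.13]
force: [-0.4, -0.1, 0.2]
width: 0.043
gripper_force: 0.0
```

```bash
python3 -c "
from h import *;import cv2
f=vision.grab_frame('wrist');cv2.imwrite('pics/w2.png',f['color'][:,:,::-1])
print('handle top corners if shut',[proj(f,ext([x,y,.15])).round(0) for x in(-.082,-.062) for y in(.168,.182)],'knob',proj(f,ext([-.065,.052,.188])))
plan([-.065,.052,.215])"
```

```text
handle top corners if shut [array([294., 246.]), array([277., 246.]), array([295., 223.]), array([277., 223.])] knob [468.52205229 243.43003287]
TCP ext [-0.0626  0.1747  0.219 ] rot [-3.138 -0.006  0.129] shift [-0.009  0.491  0.014] turn [-0.005 -0.007 -0.   ] F [-0.9 -0.1 -1.5] w 0.0427 t 4.6
```

View pics/w2.png

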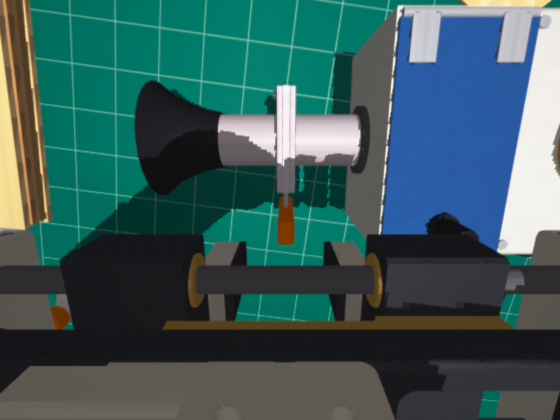

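The handle spans (286,200–244) and the shut prediction was 223–246. With the sharp rise in force, the gate is shut, so I'll go to the knob.

Call:
{"name": "jog_arm", "arguments": {
  "steps": [
    [[130,-0.009,0.2,0.01,0,0,0],[130,-0.009,0.4,0.01,0,0,0],[130,-0.009,0.491,0.01,0,0,0],[130,-0.009,0.491,0.01,0,0,0],[130,-0.009,0.491,0.01,0,0,0]]
  ]
}}

```text
t: 5.1
eef_pos: [0.4965, 0.1106, 0.2122]
ee_rot: [3.141, 0.001, 0.128]
force: [0.4, 0.3, 0.8]
width: 0.043
gripper_force: 0.0
```

```bash
python3 -c "
from h import *
plan([-.065,.052,.162])"
```

```text
TCP ext [-0.0671  0.0504  0.2122] rot [3.141e+00 1.000e-03 1.280e-01] shift [ 0.009 -0.007  0.201] turn [ 0.     0.001 -0.002] F [0.4 0.3 0.8] w 0.043 t 5.1
```

Call:
{"name": "jog_arm", "arguments": {
  "steps": [
    [[130,0.009,-0.006,0.1,0,0,0],[130,0.009,-0.006,0.2,0,0,0],[130,0.009,-0.006,0.2,0,0,0],[190,0.009,-0.006,0.2,0,0,0],[255,0.009,-0.006,0.2,0,0,0],[255,0.009,-0.006,0.2,0,0,0],[255,0.009,-0.006,0.2,0,0,0],[255,0.009,-0.006,0.2,0,0,0]]
  ],
  "newtons": 15
}}

```text
t: 5.9
eef_pos: [0.4992, 0.1126, 0.1638]
ee_rot: [3.141, -0.001, 0.13]
force: [2.0, -5.0, 2.2]
width: 0.0176
gripper_force: 15.0
```

```bash
python3 -c "
from h import *
plan([-.065,.052,.162])
# knob arc offsets vs angle, tool held with tilt=f*theta ; print tool shifts (x ext, z tool) for TCP
for k in (0,.4):
  r0=np.array([-.15,.028]) 
  for th in np.radians([12,24,36,48,60,72,84,96,103]):
    c,s=np.cos(th),np.sin(th)
    g=np.array([r0[0]*c-0+ -0*s, 0])
    g=np.array([-.15*c-.028*s, .15*s*1+.028*c])
    t=k*th; off=np.array([np.sin(t),-np.cos(t)])*.019-np.array([0,-.019])
    d=g-r0+off
    print(k,int(np.degrees(th)+.5),'x',round(d[0]/.25,3),'z',round(-d[1]/.25,3),'turn',round(np.degrees(t)/45,3))
"
```

```text
TCP ext [-0.0641  0.052   0.1638] rot [ 3.141e+00 -1.000e-03  1.300e-01] shift [-0.004  0.     0.007] turn [ 0.001 -0.002  0.   ] F [ 2.  -5.   2.2] w 0.0176 t 5.9
0 12 x -0.01 z -0.122 turn 0.0
0 24 x 0.006 z -0.234 turn 0.0
0 36 x 0.049 z -0.331 turn 0.0
0 48 x 0.115 z -0.409 turn 0.0
0 60 x 0.203 z -0.464 turn 0.0
0 72 x 0.308 z -0.493 turn 0.0
0 84 x 0.426 z -0.496 turn 0.0
0 96 x 0.551 z -0.473 turn 0.0
0 103 x 0.626 z -0.447 turn 0.0
0.4 12 x -0.004 z -0.123 turn 0.107
0.4 24 x 0.019 z -0.235 turn 0.213
0.4 36 x 0.068 z -0.334 turn 0.32
0.4 48 x 0.14 z -0.413 turn 0.427
0.4 60 x 0.234 z -0.47 turn 0.533
0.4 72 x 0.345 z -0.503 turn 0.64
0.4 84 x 0.468 z -0.509 turn 0.747
0.4 96 x 0.599 z -0.489 turn 0.853
0.4 103 x 0.676 z -0.466 turn 0.916
```

Call:
{"name": "jog_arm", "arguments": {
  "steps": [
    [[255,-0.008,0,-0.062,0,0,0],[255,-0.01,0,-0.122,0,0,0],[255,-0.006,0,-0.18,0,0,0],[255,0.006,0,-0.234,0,0,0],[255,0.025,0,-0.284,0,0,0],[255,0.049,0,-0.331,0,0,0],[255,0.08,0,-0.372,0,0,0],[255,0.115,0,-0.409,0,0,0]]
  ]
}}

```text
t: 6.7
eef_pos: [0.5261, 0.1166, 0.2656]
ee_rot: [-3.141, 0.002, 0.129]
force: [-3.3, -1.4, 0.4]
width: 0.0003
gripper_force: 1.8
```

```bash
python3 -c "
from h import *
plan([-.0353,.052,.264])"
```

```text
TCP ext [-0.0369  0.0525  0.2656] rot [-3.141e+00  2.000e-03  1.290e-01] shift [0.006 0.002 0.006] turn [-0.     0.003 -0.   ] F [-3.3 -1.4  0.4] w 0.0003 t 6.7
```

```bash
python3 -c "
from h import *;import cv2
a=vision.grab_frame('wrist')['color'];b=vision.grab_frame('scene')['color'][150:290,200:360]
b=cv2.resize(b,(400,350));a=cv2.resize(a,(400,300));a=cv2.copyMakeBorder(a,0,50,0,0,cv2.BORDER_CONSTANT)
cv2.imwrite('pics/w3.png',np.hstack([a,b])[:,:,::-1])"
```

```text
(no output)
```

View pics/w3.png

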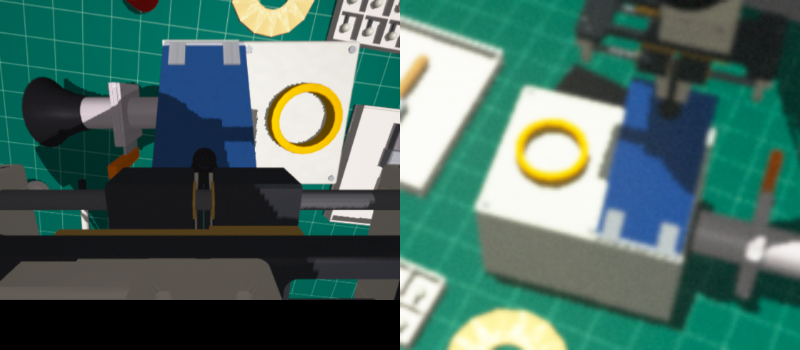

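```bash
python3 -c "
from h import *
f=vision.grab_frame('wrist');g=vision.grab_frame('scene')
for d in range(0,60,6):
  th=np.radians(d);c,s=np.cos(th),np.sin(th)
  P=lambda l,n,y:ext([.085-l*c-n*s,y,.152+l*s+n*c])
  q=lambda F,p:proj(F,p).round(0)
  print(d,'wrist knobtop',q(f,P(.15,.036,.052))/1.4,'corner',q(f,P(.174,.002,.005))/1.4,'scene knobtop',(q(g,P(.15,.036,.052))-[200,150])*2.5+[400,0],'corners',(q(g,P(.174,.002,.005))-[200,150])*2.5+[400,0],(q(g,P(.174,.002,.099))-[200,150])*2.5+[400,0])
"
```

```text
0 wrist knobtop [204.28571429 180.        ] corner [238.57142857 187.14285714] scene knobtop [670.  117.5] corners [632.5 107.5] [712.5 127.5]
6 wrist knobtop [204.28571429 188.57142857] corner [241.42857143 192.14285714] scene knobtop [672.5 105. ] corners [635. 100.] [715.  117.5]
12 wrist knobtop [204.28571429 195.71428571] corner [243.57142857 197.14285714] scene knobtop [675.   97.5] corners [635.   92.5] [715. 110.]
18 wrist knobtop [204.28571429 201.42857143] corner [247.14285714 200.71428571] scene knobtop [675.  90.] corners [635.  85.] [717.5 105. ]
24 wrist knobtop [204.28571429 206.42857143] corner [250.71428571 202.85714286] scene knobtop [675.   82.5] corners [635.  80.] [717.5 100. ]
30 wrist knobtop [204.28571429 210.        ] corner [254.28571429 203.57142857] scene knobtop [675.   77.5] corners [632.5  77.5] [717.5  95. ]
36 wrist knobtop [204.28571429 211.42857143] corner [259.28571429 202.14285714] scene knobtop [675.  75.] corners [632.5  75. ] [717.5  95. ]
42 wrist knobtop [204.28571429 210.        ] corner [264.28571429 197.85714286] scene knobtop [675.  75.] corners [630.  75.] [717.5  95. ]
48 wrist knobtop [205.         205.71428571] corner [270.71428571 190.        ] scene knobtop [675.  75.] corners [627.5  75. ] [717.5  95. ]
54 wrist knobtop [205.         197.14285714] corner [277.85714286 177.85714286] scene knobtop [672.5  80. ] corners [625.  80.] [715. 100.]
```

The flap stands at roughly 36° and the knob has slipped out of the fingers. I'll push the flap's front edge with the closed fingers, beside the knob.

Call:
{"name": "jog_arm", "arguments": {
  "steps": [
    [[255,0,0,-0.15,0,0,0],[255,0,0,-0.28,0,0,0],[255,-0.15,-0.1,-0.28,0,0,0],[255,-0.332,-0.142,-0.28,0,0,0],[255,-0.332,-0.142,-0.28,0,0,0],[255,-0.332,-0.142,-0.05,0,0,0],[255,-0.332,-0.142,0.162,0,0,0],[255,-0.332,-0.142,0.162,0,0,0]]
  ]
}}

```text
t: 7.7
eef_pos: [0.4373, 0.1398, 0.22]
ee_rot: [3.139, 0.007, 0.129]
force: [-0.3, -0.3, 0.3]
width: 0.0009
gripper_force: 0.0
```

```bash
python3 -c "
from h import *;import cv2
b=vision.grab_frame('scene');g=b
b=cv2.resize(b['color'][150:290,200:360],(400,350));a=vision.grab_frame('wrist');cv2.imwrite('pics/w4.png',np.hstack([cv2.copyMakeBorder(cv2.resize(a['color'],(400,300)),0,50,0,0,cv2.BORDER_CONSTANT),b])[:,:,::-1])
plan([-.08,.088,.225])
for d in range(0,60,6):
  th=np.radians(d);c,s=np.cos(th),np.sin(th)
  print(d,*[proj(a,ext([.085-.174*c,y,.152+.174*s]))/1.4 for y in (.005,.099)])
for d in (36,48,60,72,84,96,106):
  t=np.radians(d);e=[.085-.174*np.cos(t)-.008,.152+.174*np.sin(t)-.03];print(d,np.round(e,3))
"
```

```text
TCP ext [-0.1193  0.0877  0.2239] rot [3.14e+00 2.00e-03 1.30e-01] shift [ 0.157 -0.001 -0.005] turn [0.002 0.003 0.   ] F [-0.4  1.   1.3] w 0.0007 t 7.8
0 [281.24742009 129.09737626] [192.3222768 129.2667682]
6 [287.87767186 131.25662934] [191.4398102  131.44234534]
12 [295.87510305 131.67616548] [190.36997581 131.87978394]
18 [305.5913096  129.81224284] [189.06428297 130.03506588]
24 [317.50183579 124.89289213] [187.45702486 125.13544158]
30 [332.26053663 115.80696922] [185.45768045 116.06798722]
36 [350.78313212 100.92821617] [182.93920741 101.20268049]
42 [374.37849462  77.82955844] [179.71959323  78.10468961]
48 [404.95965425  42.80732328] [175.53209797  43.05437326]
54 [445.39035926  -9.93172953] [169.97615899  -9.77486954]
36 [-0.064  0.224]
48 [-0.039  0.251]
60 [-0.01   0.273]
72 [0.023 0.287]
84 [0.059 0.295]
96 [0.095 0.295]
106 [0.125 0.289]
```

View pics/w4.png

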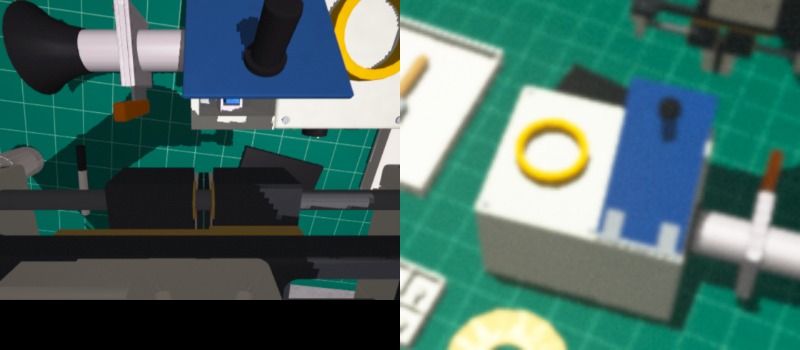

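The flap's front corners at (353,97) and (183,98) fit an angle of 36.5°. I'll push along the arc.

Call:
{"name": "jog_arm", "arguments": {
  "steps": [
    [[255,0.12,0,0,0,0,0],[255,0.221,0,0,0,0,0],[255,0.27,0,-0.055,0,0,0],[255,0.321,0,-0.108,0,0,0],[255,0.378,0,-0.155,0,0,0],[255,0.437,0,-0.196,0,0,0],[255,0.5,0,-0.226,0,0,0],[255,0.569,0,-0.252,0,0,0]]
  ]
}}

```text
t: 8.6
eef_pos: [0.5829, 0.16, 0.2915]
ee_rot: [-3.141, -0.004, 0.13]
force: [-1.7, 0.5, -1.4]
width: 0.0006
gripper_force: 0.8
```

Call:
{"name": "jog_arm", "arguments": {
  "steps": [
    [[255,0.07,0,-0.02,0,0,0],[255,0.14,0,-0.032,0,0,0],[255,0.21,0,-0.035,0,0,0],[255,0.288,0,-0.032,0,0,0],[255,0.34,0,-0.02,0,0,0],[255,0.39,0,-0.01,0,0,0],[255,0.39,0,-0.01,0,0,0]]
  ]
}}

```text
t: 9.3
eef_pos: [0.6787, 0.1722, 0.2917]
ee_rot: [3.141, -0.0, 0.13]
force: [-2.7, 0.0, 3.3]
width: 0.0004
gripper_force: 1.8
```

```bash
python3 -c "
from h import *
plan([0,.052,.3])"
```

```text
TCP ext [0.1216 0.0879 0.2917] rot [ 3.141 -0.     0.13 ] shift [-0.487  0.144 -0.033] turn [ 0.001 -0.    -0.   ] F [-2.7  0.   3.3] w 0.0004 t 9.3
```

Call:
{"name": "jog_arm", "arguments": {
  "steps": [
    [[255,-0.15,0,0,0,0,0],[255,-0.3,0,0,0,0,0],[255,-0.487,0,0,0,0,0],[172,-0.487,0.07,-0.02,0,0,0],[172,-0.487,0.144,-0.02,0,0,0],[172,-0.487,0.144,-0.02,0,0,0],[172,-0.487,0.144,-0.02,0,0,0],[172,-0.487,0.144,-0.02,0,0,0]]
  ]
}}

```text
t: 10.1
eef_pos: [0.5623, 0.1212, 0.2952]
ee_rot: [-3.141, -0.0, 0.129]
force: [0.1, -0.6, 1.2]
width: 0.0278
gripper_force: 0.0
```

```bash
python3 -c "
from h import *;import cv2
a=vision.grab_frame('wrist');cv2.imwrite('pics/w5.png',a['color'][:,:,::-1])
print('grip top',[proj(a,ext([x,y,.146])).round(0) for x in(-.022,.022) for y in(.044,.060)],'mouth',[proj(a,ext([x,y,.15])).round(0) for x in(-.076,.076) for y in(.012,.092)],'edge',[(d,proj(a,ext([.085-.174*np.cos(np.radians(d)),.099,.152+.174*np.sin(np.radians(d))])).round(0)) for d in(85,95,105)])
plan([0,.052,.2])
"
```

```text
grip top [array([293., 219.]), array([278., 219.]), array([293., 178.]), array([278., 178.])] mouth [array([322., 268.]), array([249., 268.]), array([327., 122.]), array([244., 123.])] edge [(85, array([171., 128.])), (95, array([163.,  45.])), (105, array([160., -40.]))]
TCP ext [-0.0005  0.0525  0.295 ] rot [-3.142  0.     0.13 ] shift [0.002 0.002 0.38 ] turn [-0.  0.  0.] F [ 0.1 -0.5  0.4] w 0.0282 t 10.15
```

View pics/w5.png

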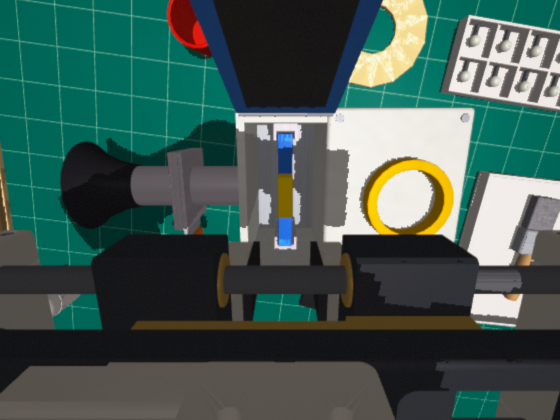

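The flap is well past upright, and the yellow grip at (278–293, 173–218) matches the prediction. I'll descend.

Call:
{"name": "jog_arm", "arguments": {
  "steps": [
    [[172,0.002,0.002,0.15,0,0,0],[172,0.002,0.002,0.3,0,0,0],[172,0.002,0.002,0.4,0,0,0],[172,0.002,0.002,0.48,0,0,0],[172,0.002,0.002,0.55,0,0,0],[172,0.002,0.002,0.55,0,0,0]]
  ]
}}

```text
t: 10.75
eef_pos: [0.5611, 0.1203, 0.1548]
ee_rot: [3.14, 0.005, 0.13]
force: [0.6, -0.4, -0.4]
width: 0.0285
gripper_force: 0.0
```

```bash
python3 -c "
from h import *
plan([0,.052,.115])"
```

```text
TCP ext [-0.0018  0.0516  0.1548] rot [3.14  0.005 0.13 ] shift [ 0.008 -0.002  0.159] turn [ 0.002  0.006 -0.   ] F [ 0.6 -0.4 -0.4] w 0.0285 t 10.75
```

Call:
{"name": "jog_arm", "arguments": {
  "steps": [
    [[172,0.004,0,0.07,0,0,0],[172,0.004,0,0.13,0,0,0],[172,0.004,0,0.157,0,0,0],[172,0.004,0,0.157,0,0,0],[230,0.004,0,0.157,0,0,0],[255,0.004,0,0.157,0,0,0],[255,0.004,0,0.157,0,0,0],[255,0.004,0,0.157,0,0,0]]
  ],
  "newtons": 40
}}

```text
t: 11.55
eef_pos: [0.5641, 0.1209, 0.1193]
ee_rot: [-3.141, -0.002, 0.13]
force: [-1.2, 0.3, 6.0]
width: 0.0161
gripper_force: 40.0
```

```bash
python3 -c "
from h import *
plan([0,.052,.115])"
```

```text
TCP ext [0.0013 0.0519 0.1193] rot [-3.141e+00 -2.000e-03  1.300e-01] shift [-0.005 -0.     0.017] turn [-0.001 -0.002  0.   ] F [-1.2  0.3  6. ] w 0.0161 t 11.55
```

Call:
{"name": "jog_arm", "arguments": {
  "steps": [
    [[255,0,0,0,0,0,0],[255,0,0,-0.03,0,0,0],[255,0,0,-0.08,0,0,0],[255,0,0,-0.14,0,0,0],[255,0,0,-0.22,0,0,0],[255,0,0,-0.3,0,0,0],[255,0,0,-0.38,0,0,0],[255,0,0,-0.46,0,0,0]]
  ]
}}

```text
t: 12.35
eef_pos: [0.5632, 0.1203, 0.2348]
ee_rot: [-3.142, 0.0, 0.129]
force: [-0.4, 0.4, -1.8]
width: 0.0153
gripper_force: 40.0
```

Call:
{"name": "jog_arm", "arguments": {
  "steps": [
    [[255,0,0,-0.08,0,0,0],[255,0,0,-0.16,0,0,0],[255,0,0,-0.24,0,0,0],[255,0,0,-0.32,0,0,0],[255,0,0,-0.36,0,0,0],[255,0,0,-0.36,0,0,0]]
  ]
}}

```text
t: 12.95
eef_pos: [0.5639, 0.1206, 0.3251]
ee_rot: [-3.141, -0.003, 0.13]
force: [-0.2, 0.2, -2.6]
width: 0.0155
gripper_force: 40.0
```

```bash
python3 -c "
from h import *;import cv2
b=vision.grab_frame('scene')['color'][80:290,180:380];a=vision.grab_frame('wrist')['color']
cv2.imwrite('pics/w6.png',np.hstack([cv2.resize(a,(400,300)),cv2.resize(b,(286,300))])[:,:,::-1])
plan([.4913,-.266,.3],rpy=(np.pi,0,.1296),world=True)"
```

```text
TCP ext [2.000e-04 5.160e-02 3.226e-01] rot [-3.141e+00  1.000e-03  1.290e-01] shift [-0.484  1.496  0.091] turn [-0.     0.001 -0.   ] F [-0.4  0.5 -3.2] w 0.0156 t 13.05
```

View pics/w6.png

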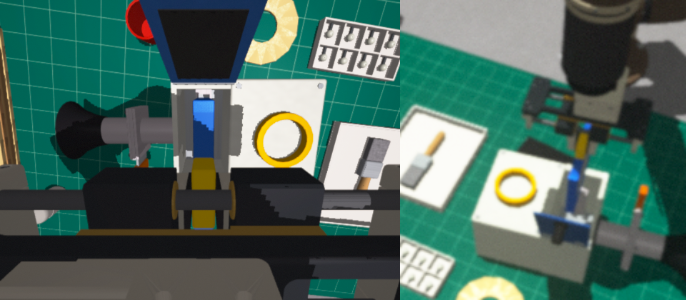

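The plate is held upright, clear of the chamber and above the tape. I'll carry it to the tray.

Call:
{"name": "jog_arm", "arguments": {
  "steps": [
    [[255,-0.02,0.05,0,0,0,0],[255,-0.05,0.13,0,0,0,0],[255,-0.08,0.23,0,0,0,0],[255,-0.12,0.34,0,0,0,0],[255,-0.15,0.45,0,0,0,0],[255,-0.18,0.56,0,0,0,0],[255,-0.21,0.65,0,0,0,0],[255,-0.24,0.74,0,0,0,0]]
  ]
}}

```text
t: 13.85
eef_pos: [0.5265, -0.073, 0.3229]
ee_rot: [3.142, 0.001, 0.129]
force: [-0.2, -0.5, -2.5]
width: 0.0158
gripper_force: 40.0
```

Call:
{"name": "jog_arm", "arguments": {
  "steps": [
    [[255,-0.03,0.1,0,0,0,0],[255,-0.07,0.2,0,0,0,0],[255,-0.1,0.31,0,0,0,0],[255,-0.13,0.42,0,0,0,0],[255,-0.17,0.53,0,0,0,0],[255,-0.2,0.62,0,0,0,0],[255,-0.22,0.69,0,0,0,0],[255,-0.235,0.73,0,0,0,0]]
  ]
}}

```text
t: 14.65
eef_pos: [0.4915, -0.2612, 0.3228]
ee_rot: [-3.141, 0.001, 0.128]
force: [-0.1, 0.5, -2.6]
width: 0.0154
gripper_force: 40.0
```

```bash
python3 -c "
from h import *
plan([.4913,-.266,.25],world=True)"
```

```text
TCP ext [-0.12   -0.3177  0.3228] rot [-3.141e+00  1.000e-03  1.280e-01] shift [-0.003  0.019  0.291] turn [-0.     0.001 -0.002] F [-0.1  0.5 -2.6] w 0.0154 t 14.65
```

Call:
{"name": "jog_arm", "arguments": {
  "steps": [
    [[255,0,0.015,0.05,0,0,0],[255,0,0.015,0.12,0,0,0],[255,0,0.015,0.19,0,0,0],[255,0,0.015,0.25,0,0,0],[255,0,0.015,0.28,0,0,0],[255,0,0.015,0.28,0,0,0],[255,0,0.015,0.28,0,0,0],[255,0,0.015,0.28,0,0,0]]
  ]
}}

```text
t: 15.45
eef_pos: [0.4941, -0.2629, 0.2541]
ee_rot: [3.141, -0.001, 0.13]
force: [-0.8, -0.4, -2.8]
width: 0.0155
gripper_force: 40.0
```

Call:
{"name": "jog_arm", "arguments": {
  "steps": [
    [[255,0,0,0,0,0,0],[255,0,0,0,0,0,0],[255,0,0,0,0,0,0],[255,0,0,0,0,0,0],[255,0,0,0,0,0,0]]
  ]
}}

```text
t: 15.95
eef_pos: [0.4937, -0.2629, 0.2534]
ee_rot: [3.142, -0.0, 0.13]
force: [0.4, -0.6, -2.7]
width: 0.0157
gripper_force: 40.0
```

```bash
python3 -c "
from h import *;import cv2
b=vision.grab_frame('scene')['color'][100:310,120:400];a=vision.grab_frame('top')['color'][120:330,120:430]
cv2.imwrite('pics/w7.png',np.hstack([cv2.resize(a,(430,300)),cv2.resize(b,(370,300))])[:,:,::-1])
plan([.4913,-.266,.25],world=True);print(arm.get_state()['eef_pos'],np.abs(arm.get_state()['qd']).max())"
```

```text
TCP ext [-0.1181 -0.3196  0.2533] rot [-3.142  0.     0.13 ] shift [-0.011  0.011  0.013] turn [-0.  0. -0.] F [-1.2  0.4 -2.9] w 0.0158 t 16.05
[ 0.49367289 -0.26290856  0.25329065] 0.0019926696136879285
```

View pics/w7.png

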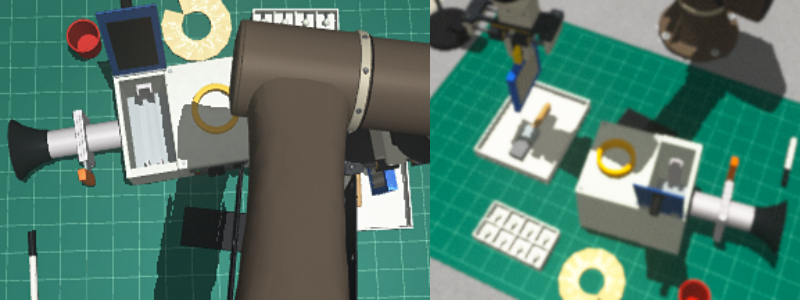

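The flap is open, the gate handle is near its frame (shut), the chamber is empty, and the plate hangs upright over the tray. Nothing else looks disturbed, so I'm handing it in.

```bash
python3 -c "
from station import arm
print(arm.job_done())"
```

```text
the job is handed in; nothing more can be done
None
```

The job is handed in with no verdict shown: the gate is shut, the flap stands well past upright at about 105°, and the plate is held upright and still over the middle of the dust tray, its lower edge about 145 mm above the bench.

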